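# Lock the tube block onto the mixer with its retaining bar

### The arm

A 6-joint arm with a two-finger parallel gripper is mounted at the origin on the work surface. World frame = base frame: x ahead of the robot, y to its left, z up, the work surface at z = 0. Lengths are in mm, angles in degrees, forces in N, time in s.
With the tool pointing down it reaches from about 350 to 850 mm from the base axis. Payload 8.1 kg.
Tool frame: the origin (TCP) lies at the very end of the fingers, on their centre line; the grasp point (between the pads) lies 19 mm behind it; z points along the fingers, y is the line along which they close (so a half turn about z gives the same grasp; the last joint's range is limited). The gripper opens to 85 mm and grips with 20 to 120 N. Pads are 22 mm wide; open, the fingers measure 114 mm over their backs; the gripper's body (76 mm by 85 mm) begins 54 mm behind the grasp point. The pads swing forward as they close: fully open they stand 13 mm farther back than shut.
Start: joints at [68.961, 7.471, 85.268, -0, 87.261, -4.893], TCP at [166.829, 576.345, 231.292] pointing down, gripper open.
Joint ranges: [-169.43, 169.43], [-51.17, 129.36], [1.28, 143.12], [-76.62, 256.62], [0, 156.53], [-152.29, 152.29]. Speed limits (degrees/s): [136.94, 136.94, 159.86, 180, 180, 180].

### API

Orientations are given as [roll, pitch, yaw] about the fixed x, y, z axes, in that order (R = Rz(yaw) Ry(pitch) Rx(roll)).
In Python, from bench import * gives the robot as it stands.
- The arm moves only by the tool play_rows, never from a script. Its argument "increments" is a list of rows, each a list of 3 entries, a list of its own where there are three numbers: the gripper's target within -1 to 1 (fully open at 1, half-way at 0, shut at -1), then the shift along the tool's x, y, z in mm, then the turn about the tool's z in rad. A call has 1 to 12 rows; each row shifts and turns the commanded pose from where the row before left it, along the tool's axes as they then stand; what a row does not reach is not made up. A row lasts 1/12 s, in which the tool goes at most 41.7 mm and 7.16 degrees, less where a joint would pass 70% of its speed; a pose out of reach is approached as far as the arm can. A call is refused whole if a number of a shift passes 41.7 or a number of a turn 0.125, either way. A call with a gripper value outside its range is refused whole. The fingers move at their own pace and stop on an object; "force" is the grip in N (left out, the last holds). Time passes only in rows, so rows that do not move let the fingers close. It gives the time, the measured TCP pose, the force, the opening and the grip force at its end, in the units of the state.
- sense(): the state, without advancing time (a new reading comes with each control period).
- snapshot(name): name is "scene" or "top" or "wrist"; returns a dict with "color" (480x640x3 uint8, red, green, blue), "intrinsics" (3x3 intrinsics, pixels), "k1" (the pictures are not rectified: a ray, as slopes to the right and down, at radius r is drawn at 1 + k1 r^2 times it, then the intrinsics apply), "world_from_camera" (4x4, takes a point from camera to world coordinates). Camera axes: x right, y down, z forward; pixel columns grow to the right and rows downward; lengths in mm; the calibration is good to about 2 mm. A picture is of the moment at which its call begins. There is no depth.
- hand_in(): hands the job in; it is judged then, once.
Trained networks look in a picture, given as the dict that the camera call returned (one of the last four; its "shot" number tells which), for a name from the list of things; names that differ only in an ending like _2 or _b are one class to them, and where a whole thing is asked for, a point or a joint stands for the part that bears it (a point fixed in the world has none). Each returns a list of dicts, best first, with "p" (0 to 1); they miss things now and then, are a little off and sometimes report something else, mostly with a low value. They report only what shows in the picture. A call takes as long as a camera call. They do not tell look-alikes from the thing itself.
- find_in(query, picture): "xyz" ([x, y, z] in mm, in the coordinates of the camera as it stood for that picture, good to about 4 mm: the middle of the surface that is visible of it).
- regions_of(query, picture): "mask" (480x640 bool, what is visible of it).
- pinpoint(query, picture): "xyz" ([x, y, z] in mm, in the coordinates of the camera as it stood for that picture, good to about 4 mm: a listed point, or the origin of a listed thing).
The state is a dict: "time": time; "joint_pos": joint angles; "qd": joint speeds; "joint_efforts": joint torques, N m; "tool_pos": TCP position; "tcp_rot": TCP orientation; "ft_force": force on the tool from outside, world axes, zero at the start; "wrist_torque": the same for the moment, N m; "finger_gap": finger opening in mm; "grip_force": force on a finger pad.
Only numpy, scipy, OpenCV 4.12 (cv2) and the standard library are available. Lean on these libraries where they do the work, as an engineer would, in place of code of your own. Each camera call takes 0.05 s, during which the arm holds its last target. There are 200 camera calls.

### The job

Lock the block onto the mixer with the steel retaining bar, the one with the big oblong eye: tilt the bar to work its eye past the wide head of the stud, then level it so that it lies flat on the block's two rubber pads under the head, stud through its eye and tail between the two cheeks, and let go. The stud is clamped anywhere along its slot, so find it by feel; work gently, never forcing the bar against the mixer, and leave the spare bar and the other bench things where they are.

Things in the scene. Friction and masses are not known exactly. Their poses are not given: they have to be found in the camera images.
- bar: Loose flat steel bar, about 0.22 kg, 4 mm thick, 47 mm wide, handle up. Origin: underside, centre of its eye; x runs to the tail, z up. The eye is a rectangular through hole 24 mm along x and 33 mm across y. Beyond it at x -12 to -28 is the tip lip; the edge at x 12 is the inner lip. From x 80 to 140 a tail tongue 30 mm wide.
- bar_handle (a point): Centre of the top of the bar's black handle block, at bar x 60, y 0, z 36 mm. Block: 24 mm along x, 20 mm across y, z 4 to 36. Axes as the bar.
- bar_tail (a point): Middle of the underside edge at the bar's tail end, at x 140 mm of the bar. Same axes as the bar.
- mixer: Fixed bench mixer, white housing 225 (x) x 150 (y) mm; origin under its centre, z up, -x its front. On it an aluminium block, x -44 to 101, y +-61; top at z 83. Two rubber pads on it, at x -39 and 40, tops at z 85, are the bar's seat; they give 2 mm under 12 N. In front a ledge at z 65 carries the stud. Rows of tube caps 7 mm high at y +-47. The fitted bar lies along x, tip to the front, tail to +x.
- cheeks (a point): Point on the seat midway between the two steel cheeks, at mixer x 40, y 0, z 85 mm. Each cheek is 20 mm long in x, 10 mm high above the seat; 38 mm apart inside. Axes as the mixer.
- slot (a point): Over the middle of the slot in which the stud is clamped, at mixer x -75, y 0, z 95 mm (level with the stud's top). The stud itself stands up to 12 mm from here either way along x: find it. Rigid steel: round head 28 mm across, 3 mm thick, its underside 7 mm over the seat; round neck 10 mm across. Axes as the mixer.
- bar_tip (a point): Middle of the underside edge of the tip lip inside the eye, at bar x -12 mm. With the tip dipped 25 to 29 degrees this lip goes down in front of the stud's head, then back (+x) under it to the neck; the inner lip then clears the head's back edge by only 1 to 2 mm as the bar is levelled. Axes as the bar.
- spare_bar: A similar loose bar, same outline and handle, but with only a 14 mm round hole instead of the oblong eye; it does not fit. Bystander; origin (near its hole) and axes as the bar.
- bottle_a: Bystander: amber bottle 56 mm across, 90 mm tall. Origin under its centre.
- bottle_b: Bystander: amber bottle 56 mm across, 90 mm tall. Origin under its centre.
- beaker: Bystander: beaker 68 mm across, 85 mm tall. Origin under its centre.
- jar: Bystander: small jar 44 mm across, 45 mm tall. Origin under its centre.
- dish: Bystander: weighing dish 70 mm across, 18 mm tall. Origin under its centre.
- timer: Bystander: flat timer 55 x 65 mm, 18 mm thick. Origin under its centre.
Mind the look-alikes: they are no part of the job. What is shaped like the bar but orange is not meant.

How it is judged:
By the outcome, as a careful person would: the job done as asked, in the order asked, and still so for the second after the job is handed in, with the robot touching nothing.
It also fails if it takes over 48 s, if anything falls off the work surface, if the arm or the gripper's body presses on something with over 40 N, if the wrist force passes 120 N, or if a joint passes its speed limit or range.

## Working session

There is one attempt and no reset: what is moved stays moved. The work goes in short steps, Python scripts to look and compute and a tool call to move; the robot and the scene stay as the last step left them, time stands still between calls to the robot, and variables do not carry over. Pictures are saved under pics/ and viewed, at most 10 in all, crops included, and the job is handed in when it is done.

Besides the shell and the picture viewer there is one more tool, called as a command line: name --argument value ..., lists and objects as JSON in quotes. play_rows: Moves the arm, as the interface text tells. Its arguments: {"type":"object","properties":{"increments":{"type":"array","items":{"type":"array"}},"force":{"type":"number"}},"required":["increments"]}

```bash
mkdir -p pics; ls; cat > h.py <<'E'
from bench import *
import numpy as np, cv2
from scipy.spatial.transform import Rotation as R
def w(pic,p):
    T=np.array(pic["world_from_camera"]); return T[:3,:3]@np.array(p)+T[:3,3]
def ray(pic,u,v,z):
    K=np.array(pic["intrinsics"]);d=np.array([(u-K[0,2])/K[0,0],(v-K[1,2])/K[1,1]]);s=d.copy()
    for _ in range(20): s=d/(1+pic["k1"]*(s@s))
    T=np.array(pic["world_from_camera"]);r=T[:3,:3]@np.array([s[0],s[1],1]);o=T[:3,3]
    return o+r*(z-o[2])/r[2]
def px(pic,P):
    T=np.array(pic["world_from_camera"]);c=T[:3,:3].T@(np.array(P)-T[:3,3]);s=c[:2]/c[2];s=s*(1+pic["k1"]*(s@s))
    K=np.array(pic["intrinsics"]);return np.array([K[0,0]*s[0]+K[0,2],K[1,1]*s[1]+K[1,2]])
def save(pic,n,crop=None,k=1):
    im=pic["color"][:,:,::-1]
    if crop: x0,y0,x1,y1=crop; im=im[y0:y1,x0:x1]
    if k!=1: im=cv2.resize(im,None,fx=k,fy=k,interpolation=cv2.INTER_CUBIC)
    cv2.imwrite("pics/"+n+".png",im)
E
python3 - <<'E'
from h import *
s=sense();print(s)
for n in ["top","scene"]:
    p=snapshot(n);save(p,n+"0")
    print(n,np.round(np.array(p["world_from_camera"])[:3],3).tolist())
    for q in ["bar","bar_handle","bar_tail","bar_tip","mixer","cheeks","slot","spare_bar"]:
        for r in pinpoint(q,p)[:3]: 
            W=w(p,r["xyz"]);print(q,round(r["p"],2),W.round(1),px(p,W).round())
E
```

```text
pics
{'time': 0.0, 'joint_pos': array([ 6.89597338e+01,  7.51473664e+00,  8.53287431e+01,  1.17871991e-03,
        8.72600664e+01, -4.89347213e+00]), 'qd': array([ 0.02950814, -0.00679201,  0.20088182,  0.05414379, -0.01789374,
       -0.02927514]), 'joint_efforts': array([-1.60912678e-04, -5.69431615e+01, -5.00527024e+01, -4.90338334e-04,
        1.52185414e-02,  2.67222669e-05]), 'tool_pos': array([166.64258165, 575.83828328, 230.25342441]), 'tcp_rot': array([-1.79896932e+02, -1.00058152e-02,  1.63853140e+02]), 'ft_force': array([-0.44493569, -0.72103214, -0.47744678]), 'wrist_torque': array([ 0.02724765, -0.00564363,  0.01564569]), 'grip_force': 0.0, 'finger_gap': 85.5118112579477}
top [[0.004, -0.983, 0.181, 218.673], [-1.0, -0.002, 0.015, 32.023], [-0.014, -0.181, -0.983, 1526.371]]
bar 0.95 [459.5 297.   -3.1] [235. 254.]
bar 0.85 [252.4 399.2   1.9] [196. 329.]
bar_handle 0.89 [510.6 313.3  36.9] [227. 233.]
bar_handle 0.71 [292.  354.4  39.3] [209. 314.]
bar_tail 0.98 [331.7 286.8   3.1] [237. 300.]
bar_tail 0.97 [595.6 329.9   1.6] [225. 206.]
bar_tip 0.9 [241.4 408.3   1.4]
[... 572 characters left out ...]
440. 243.]
bar_handle 0.94 [515.7 310.1  33.1] [454. 254.]
bar_handle 0.86 [284.8 346.9  34. ] [450. 181.]
bar_handle 0.66 [697.3 308.2  -1.1] [469. 334.]
bar_tail 0.81 [588.5 332.7   2.3] [469. 288.]
bar_tail 0.73 [333.9 288.2   0.4] [428. 205.]
bar_tail 0.36 [696.8 308.1  -3.4] [468. 334.]
bar_tip 0.73 [245.1 403.4  -1.2] [466. 179.]
bar_tip 0.57 [445.  289.9   1.8] [437. 239.]
bar_tip 0.47 [ 347.6 -188.7   -1.4] [238. 220.]
mixer 0.73 [528.8  48.5  -2.5] [338. 275.]
cheeks 0.62 [565.5  55.3  82.1] [342. 265.]
cheeks 0.48 [448.  286.    3.4] [436. 240.]
slot 0.76 [456.2  24.   95.9] [325. 223.]
spare_bar 0.72 [ 473.1 -302.6   -0.6] [186. 263.]
spare_bar 0.35 [589.5 332.7   2.3] [469. 289.]
```

View pics/top0.png

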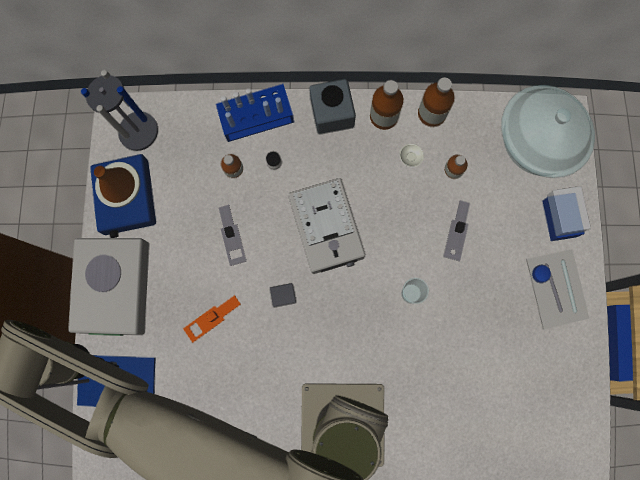

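View pics/scene0.png

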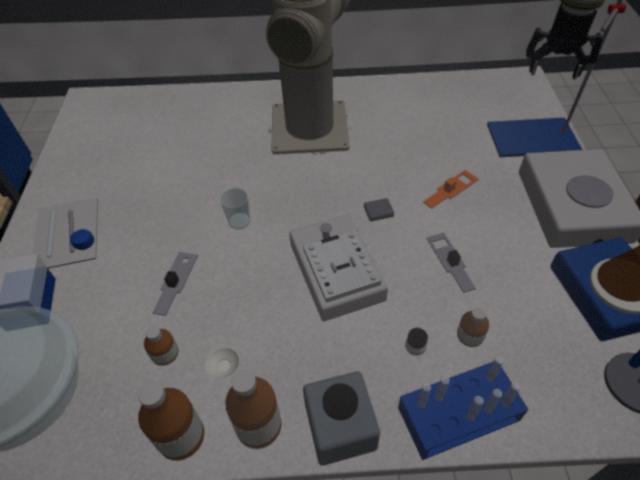

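Candidates for the bar are the grey bar at (232,236) top with a rectangular eye, the orange look-alike at (212,318), and the grey spare at (457,230) with only a small hole. The grey one at (232,236) fits the description. I'll confirm it in a crop and check where the wrist camera sits.

```bash
python3 - <<'E'
from h import *
p=snapshot("top")
im=p["color"][:,:,::-1]
a=cv2.resize(im[195:275,205:265],(450,600),interpolation=3);b=cv2.resize(im[190:270,430:475],(338,600),interpolation=3)
cv2.imwrite("pics/crop1.png",np.hstack([a,b]))
q=snapshot("wrist");s=sense()
T=np.array(q["world_from_camera"]);Rt=R.from_euler('xyz',s["tcp_rot"],degrees=True).as_matrix()
print((Rt.T@(T[:3,3]-s["tool_pos"])).round(1),(Rt.T@T[:3,:3]).round(3),q["intrinsics"],q["k1"])
for P in([100,0,0],[0,0,0],[-100,0,0],[0,50,0]): print(P,px(q,s["tool_pos"]+Rt@np.array(P)))
E
```

```text
[  66.    -0.4 -143.3] [[ 0.    -0.965 -0.262]
 [ 1.     0.001 -0.002]
 [ 0.002 -0.262  0.965]] [[359.11474413   0.         319.25444192]
 [  0.         359.11474413 242.54784081]
 [  0.           0.           1.        ]] -0.029096609027896195
[100, 0, 0] [321.23516138  49.04669164]
[0, 0, 0] [320.84867671 302.91039379]
[-100, 0, 0] [320.5461278  481.75117041]
[0, 50, 0] [435.8763295  302.86588273]
```

View pics/crop1.png

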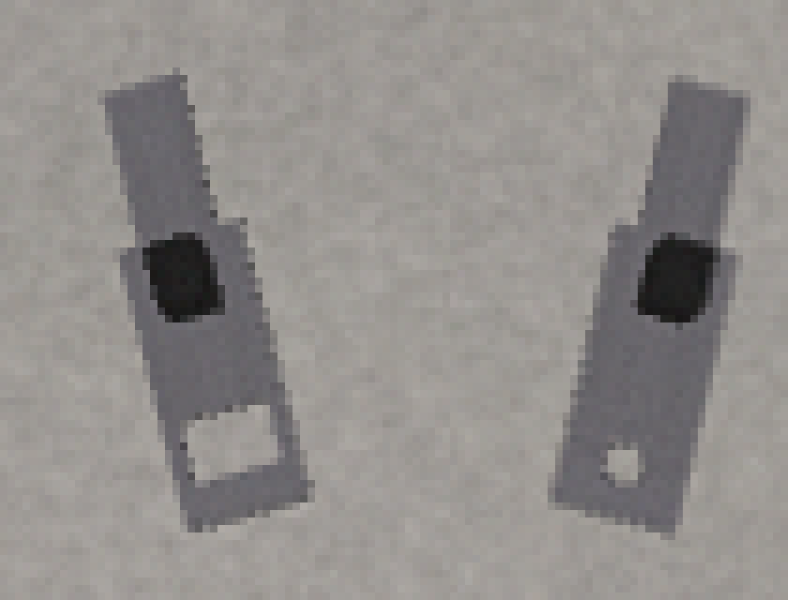

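Crop confirmed: the left piece, top picture (232,236), has the rectangular eye. The right one, (457,230), has only a round hole, so it is the spare. The arm can't tilt, so my plan is to pinch the end of the tail tongue lightly and lift it with the tip on the bench, so the bar pivots in the grip. Then I clamp hard and carry it.

play_rows --increments '[[1, [-39.7, -9.8, 0], 0], [1, [-39.7, -9.8, 0], 0], [1, [-39.7, -9.8, 0], 0], [1, [-39.7, -9.8, 0], 0], [1, [-39.7, -9.8, 0], 0], [1, [-39.7, -9.8, 0], 0], [1, [-39.7, -9.8, 0], 0], [1, [-39.7, -9.8, 0], 0], [1, [-39.7, -9.8, 0], 0], [1, [-39.7, -9.8, 0], 0], [1, [-39.7, -9.8, 0], 0], [1, [-39.7, -9.8, 0], 0]]' --force 20

```text
time: 2.0
tool_pos: [593.4, 329.6, 231.4]
tcp_rot: [180.0, 0.0, 163.8]
ft_force: [0.1, 0.9, -0.0]
finger_gap: 85.2
grip_force: 0.0
```

play_rows --increments '[[0, [0, 0, 0], -0.108], [0, [0, 0, 0], -0.108], [0, [0, 0, 0], -0.108], [0, [0, 0, 0], -0.108], [0, [0, 0, 0], -0.108], [0, [0, 0, 0], 0], [0, [0, 0, 0], 0]]'

```text
time: 2.58
tool_pos: [591.7, 330.9, 231.2]
tcp_rot: [-180.0, -0.0, -165.4]
ft_force: [-0.6, -0.1, -0.5]
finger_gap: 42.9
grip_force: 0.0
```

```bash
cat >> h.py <<'E'
def barfit(p):
    out={}
    for q in ["bar","bar_handle","bar_tail","bar_tip","bar_spare"][:4]:
        for r in pinpoint(q,p)[:2]:
            W=w(p,r["xyz"]);print(q,round(r["p"],2),W.round(1),px(p,W).round())
E
python3 - <<'E'
from h import *
s=sense();print(s["time"],s["tool_pos"],s["tcp_rot"],s["finger_gap"],s["ft_force"])
p=snapshot("wrist");save(p,"w1");barfit(p)
E
```

```text
2.5833 [591.73000635 330.88086754 231.193483  ] [-1.79998087e+02 -7.71307498e-03 -1.65398071e+02] 42.89000674915373 [-0.64677918 -0.12463469 -0.49909902]
bar 0.81 [455.5 293.4   3.3] [319.  65.]
bar_handle 0.76 [513.6 313.1  35.4] [323. 130.]
bar_tail 0.87 [587.5 332.2   1.3] [323. 207.]
bar_tip 0.76 [446.2 289.8  -1. ] [317.  54.]
```

View pics/w1.png

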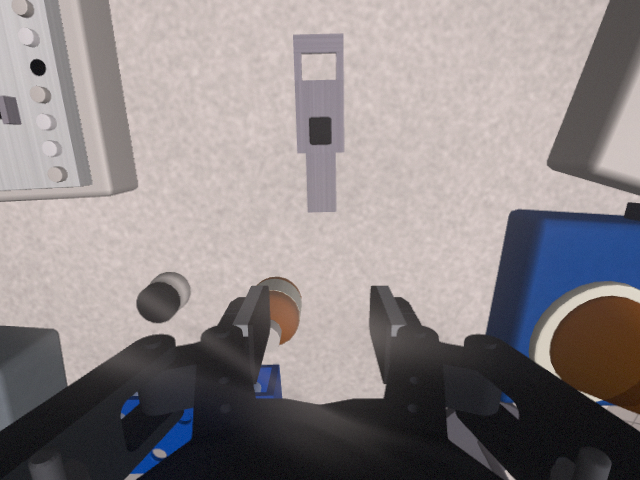

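The view shows the bar upright in the image: tail end corners (306,212) and (336,212), tip corners (293,34) and (343,34), handle (320,130). The mixer is at left, and bottle_a at (275,305) sits well behind the tail.

```bash
python3 - <<'E'
from h import *
p=snapshot("wrist")
m=regions_of("bar",p)[0]["mask"]
# refine: grey-lilac pixels near mask
ys,xs=np.where(m);print(ys.min(),ys.max())
for y in (40,100,140,165,185,205): 
    r=xs[ys==y]; print(y,r.min(),r.max(),p["color"][y,r.min()-3:r.min()+4].mean(1).round())
col=p["color"][195:225,321].mean(1).round();print(col)
print(p["color"][25:45,305].mean(1).round())
for u,v in((306,212),(336.5,212),(293,34),(343,34)): print(ray(p,u,v,4).round(1))
for q in("bottle_a","timer","jar"):
    for r in pinpoint(q,p)[:2]: print(q,round(r["p"],2),w(p,r["xyz"]).round())
E
```

```text
33 212
40 293 343 [192. 195. 193. 171. 147. 146. 146.]
100 296 343 [190. 189. 164. 141. 141. 140. 146.]
140 297 343 [196. 197. 190. 143. 146. 144. 145.]
165 306 335 [194. 195. 185. 153. 142. 142. 140.]
185 307 335 [186. 185. 175. 141. 142. 144. 140.]
205 309 335 [191. 161. 141. 143. 142. 144. 143.]
[146. 147. 146. 143. 145. 142. 144. 143. 144. 143. 145. 146. 143. 143.
 143. 146. 142. 179. 190. 192. 193. 193. 192. 193. 195. 197. 197. 195.
 194. 192.]
[194. 192. 193. 194. 196. 197. 201. 200. 199. 164. 146. 143. 142. 142.
 145. 149. 147. 144. 145. 143.]
[596.2 316.6   4. ]
[588.1 347.5   4. ]
[436.1 263.6   4. ]
[424.3 308.7   4. ]
bottle_a 0.68 [705. 309.   3.]
jar 0.81 [717. 192.   4.]
```

play_rows --increments '[[0, [-4.7, 1, 20], -0.021], [0, [0, 0, 35], 0], [0, [0, 0, 35], 0], [0, [0, 0, 35], 0], [0, [0, 0, 35], 0], [0, [0, 0, 30], 0], [0, [0, 0, 20], 0], [0, [0, 0, 12], 0], [0, [0, 0, 0], 0], [0, [0, 0, 0], 0]]'

```text
time: 3.92
tool_pos: [596.1, 333.1, 9.5]
tcp_rot: [-180.0, -0.0, -164.0]
ft_force: [0.8, 0.5, 0.9]
finger_gap: 42.3
grip_force: 0.0
```

play_rows --increments '[[0, [0, 0, 2], 0], [0, [0, 0, 1.5], 0], [0, [0, 0, 1], 0], [0, [0, 0, 1], 0], [0, [0, 0, 0], 0]]'

```text
time: 4.33
tool_pos: [596.3, 333.2, 4.3]
tcp_rot: [180.0, 0.0, -164.0]
ft_force: [-0.6, -0.0, -0.3]
finger_gap: 42.7
grip_force: 0.0
```

play_rows --increments '[[0, [0, 0, 1], 0], [0, [0, 0, 1], 0], [0, [0, 0, 1], 0], [0, [0, 0, 0], 0]]'

```text
time: 4.67
tool_pos: [595.8, 333.0, 0.4]
tcp_rot: [-180.0, -0.0, -164.0]
ft_force: [-0.1, 0.1, 0.3]
finger_gap: 42.5
grip_force: 0.0
```

```bash
python3 - <<'E'
from h import *
s=sense();print(s["time"],s["tool_pos"],s["ft_force"])
p=snapshot("wrist");save(p,"w2",(160,120,480,360),2)
E
```

```text
4.6667 [5.95780249e+02 3.32961890e+02 3.91860912e-01] [-0.11463166  0.12818591  0.29492279]
```

View pics/w2.png

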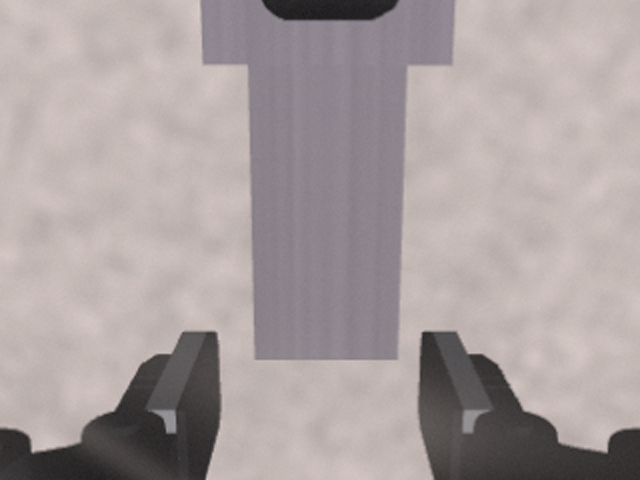

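The tail end shows at crop (255–398,358), with the finger pads at y 332–410. Overlap is about 5.5 mm. The bar sits about 1.6 mm to the right of the grip centre, so I'll shift, lower slightly and close.

play_rows --increments '[[0, [0, 1.6, 1.2], 0], [-0.15, [0, 0, 0], 0], [-0.4, [0, 0, 0], 0], [-0.5, [0, 0, 0], 0], [-0.5, [0, 0, 0], 0], [-0.5, [0, 0, 0], 0], [-0.5, [0, 0, 0], 0]]' --force 20

```text
time: 5.3
tool_pos: [595.8, 334.8, -0.2]
tcp_rot: [180.0, 0.0, -164.0]
ft_force: [-0.2, 0.2, 0.6]
finger_gap: 28.1
grip_force: 20.9
```

play_rows --increments '[[-0.5, [0.1, 0, -5], 0], [-0.5, [0.3, 0, -6], 0], [-0.5, [0.6, 0, -7], 0], [-0.5, [1, 0, -8], 0], [-0.5, [0, 0, 0], 0], [-0.5, [0, 0, 0], 0]]'

```text
time: 5.8
tool_pos: [594.5, 334.4, 27.0]
tcp_rot: [180.0, 0.1, -164.0]
ft_force: [0.9, 0.4, -1.1]
finger_gap: 28.3
grip_force: 19.9
```

```bash
python3 - <<'E'
from h import *
s=sense();print(s["time"],s["tool_pos"],s["ft_force"],s["wrist_torque"],s["finger_gap"])
p=snapshot("scene");barfit(p);save(p,"s2",(380,190,520,320),4)
p=snapshot("wrist");barfit(p)
E
```

```text
5.8 [594.49990373 334.40406024  26.95274541] [ 0.92400404  0.36970732 -1.1431986 ] [-0.00435588 -0.09304472  0.0545008 ] 28.27931078583574
bar 0.68 [4.588e+02 2.979e+02 3.000e-01] [441. 244.]
bar 0.66 [249.4 393.7  -3.8] [462. 181.]
bar_handle 0.94 [508.2 310.8  51. ] [455. 247.]
bar_handle 0.85 [283.7 348.1  33.2] [450. 181.]
bar_tail 0.73 [331.4 286.1   4.2] [427. 204.]
bar_tail 0.62 [507.2 310.5  49.2] [455. 247.]
bar_tip 0.86 [448.4 292.5   3.5] [439. 240.]
bar_tip 0.78 [241.9 409.8   0.7] [468. 177.]
bar_handle 0.94 [508.6 307.9  49. ] [316.  70.]
bar_tail 0.8 [587.5 332.8  24.7] [322. 291.]
```

View pics/s2.png

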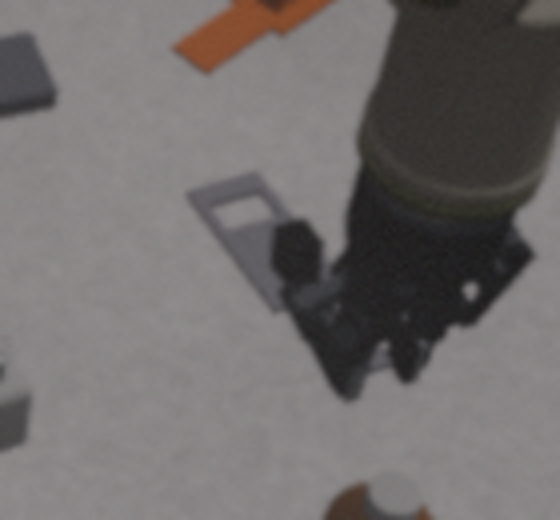

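Force −1.1 N and handle z about 50 show the bar pivoting in the grip with its tip still on the bench. I'll continue to about 26.5°, then clamp hard.

play_rows --increments '[[-0.5, [1.6, 0, -8], 0], [-0.5, [1.9, 0, -8], 0], [-0.5, [2.3, 0, -7.9], 0], [-0.5, [2.7, 0, -7.7], 0], [-0.5, [3.1, 0, -7.6], 0], [-0.5, [3.4, 0, -7.4], 0], [-0.5, [0, 0, 0], 0], [-0.5, [0, 0, 0], 0]]' --force 20

```text
time: 6.97
tool_pos: [579.7, 330.2, 73.3]
tcp_rot: [180.0, 0.1, -164.0]
ft_force: [0.5, -0.5, -0.5]
finger_gap: 27.5
grip_force: 19.9
```

play_rows --increments '[[-0.6, [0, 0, 0], 0], [-0.6, [0, 0, 0], 0], [-0.6, [0, 0, 0], 0], [-0.6, [0, 0, 0], 0], [-0.6, [0, 0, -4], 0], [-0.6, [0, 0, -6], 0], [-0.6, [0, 0, 0], 0]]' --force 120

```text
time: 7.55
tool_pos: [579.9, 330.3, 83.7]
tcp_rot: [180.0, 0.1, -164.0]
ft_force: [-0.1, 0.7, -1.3]
finger_gap: 18.7
grip_force: 99.0
```

```bash
cat >> h.py <<'E'
def tilt():
    s=sense();print(round(s["time"],2),s["tool_pos"].round(1),s["tcp_rot"].round(1),"F",s["ft_force"].round(2),"M",s["wrist_torque"].round(3),s["finger_gap"],s["grip_force"])
    for c in("scene","top","wrist"):
        p=snapshot(c);print(c);barfit(p)
    return p
E
python3 - <<'E'
from h import *
p=tilt();save(p,"w3")
E
```

```text
7.55 [579.9 330.3  83.7] [ 1.80e+02  1.00e-01 -1.64e+02] F [-0.15  0.67 -1.33] M [ 0.014 -0.098  0.021] 18.74596211894562 98.96426394581795
scene
bar 0.65 [461.7 295.1  15.7] [441. 241.]
bar 0.64 [251.6 396.6   1.2] [464. 180.]
bar_handle 0.95 [282.3 354.   32.4] [452. 180.]
bar_handle 0.79 [493.6 304.7  74.6] [453. 235.]
bar_tail 0.96 [575.2 331.2  86.2] [474. 261.]
bar_tail 0.62 [330.  287.7   0.4] [428. 204.]
bar_tip 0.79 [455.4 290.8  10.4] [439. 240.]
bar_tip 0.63 [242.8 406.8  -2. ] [467. 178.]
top
bar 0.74 [253.  397.3   4. ] [196. 328.]
bar_handle 0.71 [291.9 353.6  40. ] [210. 314.]
bar_handle 0.45 [ 350.5 -180.3    0.7] [409. 294.]
bar_tail 0.53 [580.7 325.5  87.2] [220. 203.]
bar_tip 0.7 [243.3 408.8  -3.2] [193. 332.]
wrist
bar_handle 0.92 [492.2 305.5  75.2] [322.  82.]
bar_tail 0.67 [576.4 326.5  85.2] [315. 299.]
bar_tip 0.55 [450.3 288.6   4.7] [313.  17.]
```

View pics/w3.png

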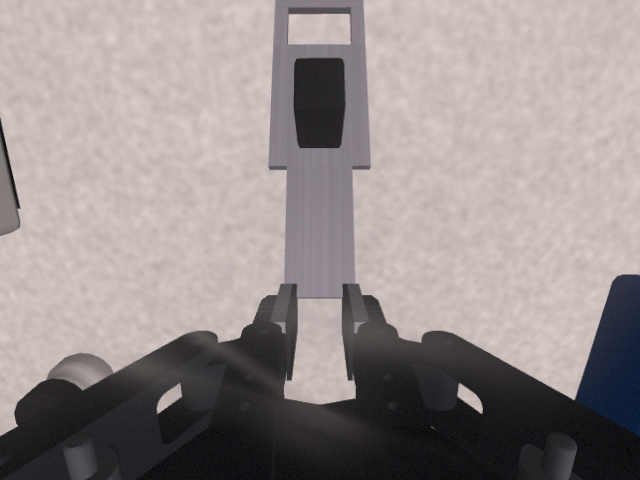

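play_rows --increments '[[-0.7, [0, 0, -5], 0], [-0.7, [0, 0, -5], 0], [-0.7, [0, 0, -5], 0], [-0.7, [0, 0, -5], 0], [-0.7, [0, 0, 0], 0], [-0.7, [0, 0, 0], 0]]' --force 120

```text
time: 8.8
tool_pos: [579.9, 330.2, 103.3]
tcp_rot: [180.0, 0.1, -164.0]
ft_force: [0.2, 0.1, -1.9]
finger_gap: 16.8
grip_force: 117.9
```

```bash
python3 - <<'E'
from h import *
p=tilt()
E
```

```text
8.8 [579.9 330.2 103.3] [ 1.80e+02  1.00e-01 -1.64e+02] F [ 0.15  0.09 -1.94] M [ 0.091 -0.17   0.02 ] 16.775159255476872 117.911486774683
scene
bar 0.94 [251.  396.2  -2.7] [464. 181.]
bar 0.89 [471.9 299.5  16.3] [444. 244.]
bar_handle 0.9 [282.9 347.6  33.1] [450. 181.]
bar_handle 0.82 [495.1 307.7  83.6] [455. 233.]
bar_tail 0.7 [572.5 329.9 106.8] [475. 254.]
bar_tail 0.69 [330.6 285.    2.7] [427. 204.]
bar_tip 0.76 [244.9 406.8   0.5] [467. 178.]
bar_tip 0.57 [465.4 294.3  12.7] [441. 243.]
top
bar 0.66 [252.5 398.3   1.9] [196. 329.]
bar_handle 0.75 [288.8 355.   37.8] [209. 315.]
bar_tail 0.47 [579.9 325.3 106.5] [219. 202.]
bar_tail 0.19 [720.9 192.4   5.3] [275. 162.]
bar_tip 0.46 [2.437e+02 4.084e+02 2.000e-01] [192. 332.]
wrist
bar 0.93 [468.6 298.2  20. ] [321.  59.]
bar_handle 0.78 [493.2 305.1  81.7] [321.  90.]
bar_tail 0.96 [573.9 328.6 104.3] [321. 294.]
bar_tip 0.66 [460.6 292.1   7.9] [315.  47.]
```

Grip force was still ramping during the lift, so the bar drooped to about 38°. I'll set it down flat, take about 4.5 mm more overlap, and wait for full grip before lifting.

play_rows --increments '[[-0.5, [0, 0, 0], 0], [-0.5, [-1, 0, 8], 0], [-0.5, [-2.5, 0, 10], 0], [-0.5, [-2.5, 0, 10], 0], [-0.5, [-2.5, 0, 10], 0], [-0.5, [-2.5, 0, 10], 0], [-0.5, [-2.5, 0, 10], 0], [-0.5, [-1.5, 0, 10], 0], [-0.5, [-1, 0, 10], 0], [-0.5, [-0.5, 0, 10], 0], [-0.5, [0, 0, 10], 0], [-0.5, [0, 0, 0], 0]]' --force 20

```text
time: 10.55
tool_pos: [593.6, 333.7, 1.2]
tcp_rot: [-180.0, -0.2, -164.0]
ft_force: [0.9, -0.1, -0.5]
finger_gap: 21.2
grip_force: 86.8
```

play_rows --increments '[[-0.5, [0, 0, 3], 0], [-0.5, [0, 0, 2], 0], [0, [0, 0, 0], 0], [0, [0, 0, 0], 0], [0, [0, 0, 0], 0]]'

```text
time: 10.97
tool_pos: [595.6, 334.7, -0.1]
tcp_rot: [180.0, 0.1, -164.0]
ft_force: [-0.0, -0.4, -0.1]
finger_gap: 42.6
grip_force: 0.0
```

```bash
python3 - <<'E'
from h import *
s=sense();print(s["time"],s["tool_pos"],s["ft_force"],s["finger_gap"])
p=snapshot("wrist");save(p,"w4",(160,120,480,360),2);barfit(p)
E
```

```text
10.9667 [ 5.95592921e+02  3.34749861e+02 -7.41219973e-02] [-0.04651981 -0.3562242  -0.13748982] 42.59496796960417
bar_handle 0.88 [516.1 310.1  37.5] [315.  82.]
bar_tail 0.76 [5.886e+02 3.317e+02 4.000e-01] [319. 288.]
```

View pics/w4.png

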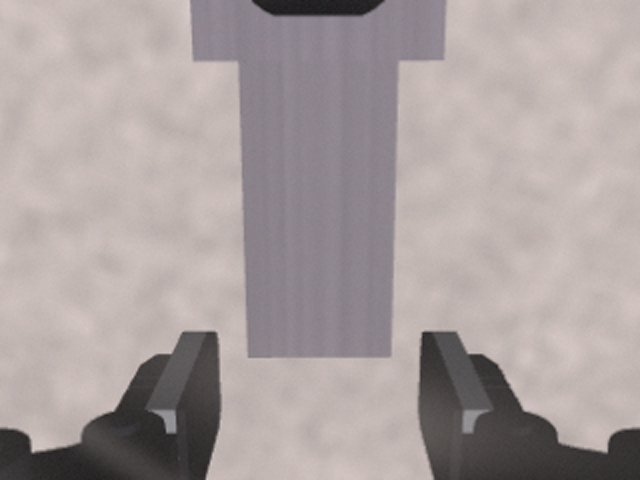

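play_rows --increments '[[0, [4.5, 0, 0.3], 0], [-0.3, [0, 0, 0], 0], [-0.5, [0, 0, 0], 0], [-0.5, [0, 0, 0], 0], [-0.5, [0, 0, 0], 0], [-0.5, [0, 0, 0], 0], [-0.5, [0.4, 0, -12], 0], [-0.5, [1.4, 0, -12], 0], [-0.5, [2.3, 0, -12], 0], [-0.5, [3.3, 0, -12], 0], [-0.5, [4.4, 0, -12], 0], [-0.5, [5.2, 0, -12], 0]]' --force 20

```text
time: 12.22
tool_pos: [574.3, 328.5, 72.7]
tcp_rot: [180.0, 0.1, -164.0]
ft_force: [1.0, -0.1, -1.7]
finger_gap: 28.5
grip_force: 19.8
```

play_rows --increments '[[-0.9, [0, 0, 0], 0], [-0.9, [0, 0, 0], 0], [-0.9, [0, 0, 0], 0], [-0.9, [0, 0, 0], 0], [-0.9, [0, 0, 0], 0], [-0.9, [0, 0, 0], 0], [-0.9, [0, 0, 0], 0], [-0.9, [0, 0, 0], 0], [-0.9, [0, 0, 0], 0], [-0.9, [0, 0, 0], 0]]' --force 120

```text
time: 13.05
tool_pos: [574.3, 328.5, 70.7]
tcp_rot: [-180.0, -0.0, -164.0]
ft_force: [0.0, -0.2, -1.5]
finger_gap: 20.8
grip_force: 118.1
```

```bash
python3 - <<'E'
from h import *
p=tilt()
E
```

```text
13.05 [574.3 328.5  70.7] [-180.   -0. -164.] F [ 0.05 -0.21 -1.48] M [-0.002 -0.039 -0.056] 20.812950863508192 118.08271519839764
scene
bar 0.8 [252.2 393.7  -4.3] [463. 182.]
bar 0.79 [453.2 295.5   8.8] [441. 240.]
bar_handle 0.85 [286.9 350.9  33.5] [451. 182.]
bar_tail 0.79 [333.  285.2   1.3] [427. 205.]
bar_tail 0.55 [ 472.  -304.5   -1.6] [185. 263.]
bar_tip 0.9 [447.7 289.3   8.4] [437. 238.]
bar_tip 0.88 [243.8 407.3  -1.9] [467. 179.]
top
bar 0.63 [255.5 399.    0.5] [196. 327.]
bar_handle 0.54 [289.8 354.   38.8] [210. 314.]
bar_tail 0.53 [580.4 326.2  75.3] [221. 204.]
wrist
bar_handle 0.76 [493.3 306.5  72.7] [324.  96.]
bar_tip 0.89 [443.1 288.8   6.5] [317.   4.]
```

play_rows --increments '[[-0.9, [0, 0, -5], 0], [-0.9, [0, 0, -10], 0], [-0.9, [0, 0, -15], 0], [-0.9, [0, 0, -20], 0], [-0.9, [0, 0, -20], 0], [-0.9, [0, 0, -10], 0], [-0.9, [0, 0, 0], 0], [-0.9, [0, 0, 0], 0]]' --force 120

```text
time: 14.47
tool_pos: [575.1, 328.9, 152.3]
tcp_rot: [180.0, 0.1, -164.0]
ft_force: [-0.3, -0.2, -3.1]
finger_gap: 18.5
grip_force: 118.0
```

```bash
python3 - <<'E'
from h import *
p=tilt();cv2.imwrite("pics/w5.png",p["color"][:,:,::-1])
E
```

```text
14.47 [575.1 328.9 152.3] [ 1.80e+02  1.00e-01 -1.64e+02] F [-0.3  -0.2  -3.05] M [ 0.02  -0.099  0.02 ] 18.547388390599433 117.96654749661684
scene
bar 0.82 [499.5 308.3  42.3] [452. 246.]
bar 0.81 [249.8 396.1  -3. ] [463. 181.]
bar_handle 0.92 [285.4 348.9  32.7] [450. 181.]
bar_handle 0.61 [ 472.3 -304.6    0.8] [185. 262.]
bar_tail 0.97 [331.6 285.6   1.6] [427. 205.]
bar_tail 0.62 [573.  328.4 159.9] [480. 238.]
bar_tip 0.81 [244.1 408.3   2.3] [468. 177.]
bar_tip 0.77 [492.5 303.7  34.7] [449. 246.]
top
bar 0.58 [254.7 398.3   2.9] [196. 328.]
bar_handle 0.74 [507.7 309.  104.1] [224. 229.]
bar_tail 0.71 [578.9 325.6 155.2] [215. 197.]
bar_tip 0.73 [243.2 406.1  -2.9] [194. 332.]
wrist
bar 0.85 [505.5 311.2  37.9] [324. 139.]
bar_handle 0.93 [507.6 307.3 103.7] [317. 138.]
bar_handle 0.74 [499.2 306.2  23.9] [320. 129.]
bar_tail 0.58 [575.1 325.8 153.4] [314. 307.]
bar_tip 0.6 [499.  304.2  25.6] [317. 127.]
```

At 118 N the bar still slips to about 57°, because the fingertip contact is too small. New plan: lean the bar as a ramp, tip on the bench and tail on the side edge of the mixer's front ledge. That sets the tilt by geometry, and I can then regrasp firmly on the handle. First I need a closer look at the mixer.

play_rows --increments '[[-0.9, [1, -10, -8], 0], [-0.9, [2, -20, -17], 0], [-0.9, [2, -23, -17], 0], [-0.9, [2, -23, -17], 0], [-0.9, [2, -23, -17], 0], [-0.9, [2, -20, -16], 0], [-0.9, [1, -12, -8], 0], [-0.9, [0, 0, 0], 0]]' --force 120

```text
time: 15.88
tool_pos: [601.0, 196.6, 254.5]
tcp_rot: [-179.9, 0.3, -164.2]
ft_force: [-0.5, 0.7, -1.3]
finger_gap: 18.2
grip_force: 122.5
```

```bash
python3 - <<'E'
from h import *
s=sense();print(s["time"],s["tool_pos"],s["joint_pos"].round(),s["ft_force"],s["wrist_torque"])
p=snapshot("wrist");save(p,"w6")
for q in["mixer","cheeks","slot","bar","bar_tail"]:
    for r in pinpoint(q,p)[:2]: W=w(p,r["xyz"]);print(q,round(r["p"],2),W.round(1),px(p,W).round())
E
```

```text
15.8833 [600.96156388 196.57036694 254.54168541] [ 14.  12.  78.  -0.  90. -92.] [-0.49113677  0.70463962 -1.31067806] [ 0.0145787  -0.07973772 -0.00459815]
mixer 0.61 [ 5.282e+02  4.040e+01 -4.000e-01] [196.  99.]
cheeks 0.87 [569.   52.7  89.6] [165. 141.]
bar 0.62 [522.7 172.  147.8] [317. 120.]
bar_tail 0.84 [602.2 193.2 256.3] [312. 306.]
```

View pics/w6.png

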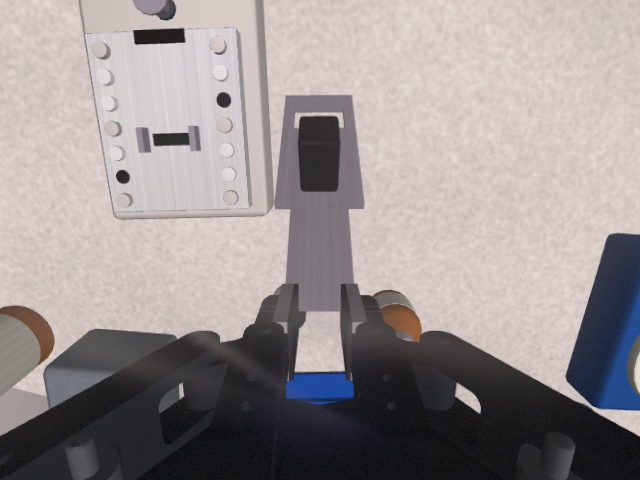

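The view shows the mixer at upper left: block corners (86,33), (238,27), (113,217), (250,209), pads at (160,36) and (173,140), and the stud head at the top near (155,5). The front ledge runs the full width. The bar hangs from the grip, steeply dipped.

```bash
cat >> h.py <<'E'
def rigid(A,B):
    A=np.array(A,float);B=np.array(B,float);a=A-A.mean(0);b=B-B.mean(0)
    t=np.arctan2((a[:,0]*b[:,1]-a[:,1]*b[:,0]).sum(),(a*b).sum())
    M=np.array([[np.cos(t),-np.sin(t)],[np.sin(t),np.cos(t)]]);o=B.mean(0)-M@A.mean(0)
    return o,np.degrees(t),(A@M.T+o-B)
E
python3 - <<'E'
from h import *
p=snapshot("wrist")
m=[(-44,-61),(-44,61),(101,-61),(101,61),(-39,0),(40,0)]
uv=[(86,34),(238,27.5),(113,217),(250,209)]
B=[ray(p,*a,83)[:2] for a in uv]+[ray(p,160,36.5,85)[:2],ray(p,173,140,85)[:2]]
o,t,r=rigid(m,B);print(o,t,r.round(1).tolist())
o,t,r=rigid(m[:4],B[:4]);print(o,t)
M=R.from_euler('z',t,degrees=True).as_matrix()[:2,:2]
for q in[(-85,75),(-85,60),(-112,75),(-85,210)]: print(q,(o+M@np.array(q)).round(1))
E
```

```text
[525.89836642  50.05833688] 17.55055044524357 [[0.3, -1.1], [-0.2, -0.2], [-2.3, 0.5], [1.4, 1.2], [-0.0, 0.1], [0.8, -0.5]]
[526.10222121  49.96104284] 17.528336092944247
(-85, 75) [422.5  95.9]
(-85, 60) [427.   81.6]
(-112, 75) [396.7  87.7]
(-85, 210) [381.8 224.6]
```

play_rows --increments '[[-0.9, [0, 0, 0], 0.12], [-0.9, [0, 0, 0], 0.12], [-0.9, [0, 0, 0], 0.12], [-0.9, [0, 0, 0], 0.12], [-0.9, [0, 0, 0], 0.12], [-0.9, [0, 0, 0], 0.12], [-0.9, [0, 0, 0], 0.12], [-0.9, [0, 0, 0], 0.12], [-0.9, [0, 0, 0], 0.12], [-0.9, [0, 0, 0], 0.12], [-0.9, [0, 0, 0], 0.12], [-0.9, [0, 0, 0], 0.12]]' --force 120

```text
time: 17.23
tool_pos: [598.5, 200.0, 250.0]
tcp_rot: [-179.9, -0.0, 113.2]
ft_force: [-0.6, -0.3, -1.5]
finger_gap: 17.9
grip_force: 119.5
```

play_rows --increments '[[-0.9, [0, -10, 5], 0.1], [-0.9, [-1, -20, 10], 0], [-0.9, [-1, -28, 10], 0], [-0.9, [-1, -28, 10], 0], [-0.9, [-1, -28, 10], 0], [-0.9, [-1, -28, 10], 0], [-0.9, [-1, -28, 10], 0], [-0.9, [0, -20, 10], 0], [-0.9, [0, -10, 5], 0], [-0.9, [0, 0, 0], 0], [-0.9, [0, 0, 0], 0]]' --force 120

```text
time: 18.15
tool_pos: [410.4, 132.0, 170.7]
tcp_rot: [-180.0, -0.0, 107.8]
ft_force: [-0.1, 0.6, -1.3]
finger_gap: 18.2
grip_force: 118.4
```

```bash
python3 - <<'E'
from h import *
p=tilt()
E
```

```text
18.15 [410.4 132.  170.7] [-180.    -0.   107.8] F [-0.1   0.57 -1.27] M [-0.075 -0.083 -0.003] 18.224242321324326 118.41721627861261
scene
bar 0.84 [248.8 396.2  -2.5] [463. 180.]
bar 0.72 [389.2 196.2  50.8] [396. 210.]
bar_handle 0.91 [285.3 347.7  35.4] [450. 181.]
bar_handle 0.74 [391.1 197.2 121.9] [399. 189.]
bar_tail 0.71 [405.2 132.  176.2] [372. 178.]
bar_tip 0.88 [391.7 199.9  44.8] [398. 213.]
bar_tip 0.84 [242.7 406.8   3.4] [467. 177.]
top
bar 0.57 [251.  399.3   2.1] [196. 329.]
bar 0.53 [392.1 200.   55.1] [267. 276.]
bar_handle 0.9 [292.8 354.5  37.3] [209. 313.]
bar_handle 0.6 [389.2 201.9 125.8] [263. 274.]
bar_tail 0.7 [ 3.338e+02  2.861e+02 -1.000e-01] [238. 299.]
bar_tail 0.55 [414.8 130.7 176.1] [290. 261.]
bar_tip 0.86 [244.8 411.6  -4.3] [192. 331.]
bar_tip 0.72 [388.9 208.8  43.9] [264. 277.]
wrist
bar 0.62 [390.1 200.   58.4] [321. 136.]
bar_handle 0.65 [387.1 198.4 126.5] [315. 134.]
bar_tail 0.69 [330.4 279.1   2. ] [279.  13.]
bar_tail 0.57 [408.1 129.5 176.5] [312. 310.]
bar_tip 0.81 [386.3 203.9  43.4] [318. 130.]
```

play_rows --increments '[[-0.9, [3, 0, 8], 0], [-0.9, [2, 0, 10], 0], [-0.9, [0, 0, 8], 0], [-0.9, [0, 0, 4], 0], [-0.9, [0, 0, 3], 0], [-0.5, [0, 0, 0], 0], [-0.5, [0, 0, 0], 0], [-0.5, [0, 0, 0], 0], [-0.5, [0, 0, 0], 0], [-0.5, [0, 0, 0], 0], [-0.5, [0, 0, 0], 0], [-0.5, [0, 0, 0], 0]]' --force 20

```text
time: 19.9
tool_pos: [409.3, 136.4, 138.1]
tcp_rot: [180.0, 0.0, 107.8]
ft_force: [-0.3, 0.1, -2.7]
finger_gap: 21.9
grip_force: 84.5
```

```bash
python3 - <<'E'
from h import *
p=tilt()
E
```

```text
19.9 [409.3 136.4 138.1] [180.    0.  107.8] F [-0.26  0.1  -2.75] M [-0.143 -0.068 -0.008] 21.880565132682285 84.50955033302307
scene
bar 0.88 [247.9 395.6  -5.6] [463. 181.]
bar 0.84 [387.  210.2  23.9] [401. 217.]
bar_handle 0.91 [386.2 207.8  95.4] [403. 196.]
bar_handle 0.88 [286.3 348.6  34.7] [450. 181.]
bar_tail 0.59 [331.4 283.8   4.3] [426. 204.]
bar_tail 0.57 [408.5 134.  145.9] [373. 189.]
bar_tip 0.95 [244.  408.8   2.1] [468. 177.]
bar_tip 0.87 [386.4 216.6  18.6] [403. 218.]
top
bar 0.95 [252.1 399.7   2. ] [196. 329.]
bar 0.79 [387.9 210.8  23.1] [264. 279.]
bar_handle 0.72 [292.7 352.5  40. ] [210. 313.]
bar_handle 0.66 [386.6 204.6  97. ] [264. 276.]
bar_tail 0.95 [331.7 286.9   1.1] [237. 300.]
bar_tail 0.79 [412.9 130.7 142.4] [291. 263.]
bar_tip 0.76 [241.9 408.   -2.3] [193. 332.]
bar_tip 0.71 [387.  214.5  14.5] [264. 279.]
wrist
bar 0.78 [388.  211.4  28.8] [324. 126.]
bar_handle 0.74 [388.9 205.   96.2] [323. 133.]
bar_handle 0.17 [382.1 214.4  13.3] [317. 120.]
bar_tail 0.82 [406.8 132.6 142. ] [312. 312.]
bar_tip 0.69 [384.7 210.7  13.6] [319. 126.]
```

play_rows --increments '[[-0.5, [-7.3, 0, 4.9], 0], [-0.5, [-7.2, 0, 5.3], 0], [-0.5, [-6.9, 0, 5.8], 0], [-0.5, [-6.6, 0, 6.1], 0], [-0.5, [-6.2, 0, 6.4], 0], [-0.5, [-5.9, 0, 6.7], 0], [-0.5, [-5.5, 0, 6.9], 0], [-0.5, [-5.1, 0, 7.2], 0], [-0.5, [-5.1, 0, 6.5], 0], [-0.5, [-5.2, 0, 4.5], 0], [-0.5, [0, 0, 0], 0]]' --force 20

```text
time: 21.57
tool_pos: [427.3, 77.5, 76.3]
tcp_rot: [-179.9, -0.0, 107.7]
ft_force: [0.5, -0.4, -2.3]
finger_gap: 21.8
grip_force: 104.7
```

```bash
python3 - <<'E'
from h import *
s=sense();print(s["time"],s["tool_pos"],s["ft_force"],s["grip_force"])
p=snapshot("scene");barfit(p)
save(p,"s4",(300,160,440,270),5)
p=snapshot("wrist");barfit(p)
E
```

```text
21.5667 [427.33776753  77.46238824  76.33768418] [ 0.4839379  -0.4184058  -2.30272496] 104.74840018898249
bar 0.87 [251.4 397.1  -2.9] [464. 181.]
bar 0.56 [390.3 195.9  12.4] [395. 221.]
bar_handle 0.87 [401.5 156.6  75.2] [381. 208.]
bar_handle 0.66 [283.3 348.4  34.6] [450. 180.]
bar_tail 0.83 [423.8  77.9  80.8] [348. 215.]
bar_tail 0.77 [331.9 286.8   2.4] [427. 204.]
bar_tip 0.92 [390.4 199.8   8.5] [396. 222.]
bar_tip 0.77 [2.417e+02 4.056e+02 3.000e-01] [467. 177.]
bar 0.64 [344.1 163.4   3.1] [224.  70.]
bar_handle 0.73 [403.7 160.5  72.9] [325.  92.]
bar_tail 0.74 [428.1  74.1  78.8] [317. 311.]
bar_tip 0.63 [388.7 202.5   2.1] [321.  24.]
```

View pics/s4.png

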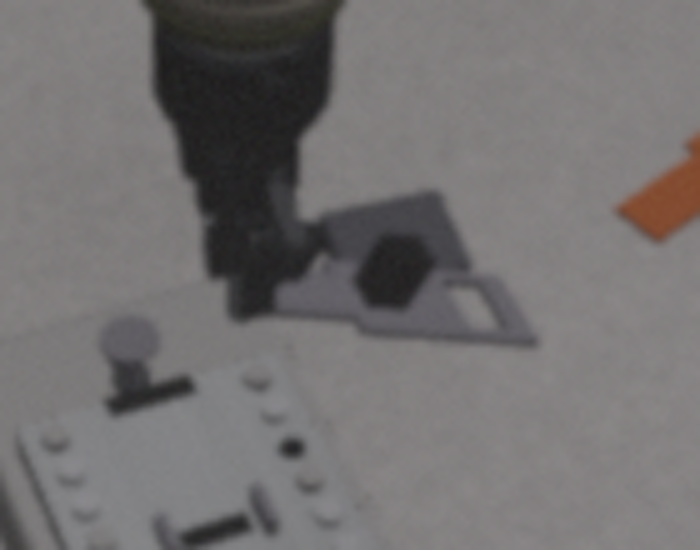

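The scene shows the bar leaning as a ramp: tail in the fingers over the front ledge at (240,300), tip on the bench at (540,340), and the stud at (130,340). The timer lies close behind, not touching. I'll release and move up to the handle.

play_rows --increments '[[-0.1, [0, 0, 0], 0], [0, [0, 0, 0], 0], [0, [0, 0, 0], 0], [0, [0, 0, -20], 0], [0, [0, 0, -40], 0], [0, [40, 0, 0], 0], [0, [37, 0, 0], 0], [0, [0, 0, 0], 0]]' --force 40

```text
time: 22.73
tool_pos: [403.4, 156.3, 138.8]
tcp_rot: [179.9, -0.1, 107.9]
ft_force: [-1.2, 0.5, -0.2]
finger_gap: 42.5
grip_force: 0.0
```

```bash
python3 - <<'E'
from h import *
s=sense();print(s["time"],s["tool_pos"],s["tcp_rot"],s["finger_gap"],s["ft_force"])
p=snapshot("wrist");save(p,"w7");barfit(p)
m=regions_of("bar_handle",p)
c=p["color"].max(2)[60:420,230:420]
p=snapshot("scene");barfit(p)
E
```

```text
22.7333 [403.37310413 156.25819085 138.78675784] [ 1.79866503e+02 -1.46736892e-01  1.07914174e+02] 42.46187683156177 [-1.23281963  0.48900674 -0.21511099]
bar 0.91 [386.7 197.1  16. ] [315. 176.]
bar 0.27 [424.7  73.6  75.2] [312. 379.]
bar_handle 0.68 [405.  157.3  69.3] [323. 254.]
bar_tail 0.97 [333.2 282.4   2.6] [280.  34.]
bar_tail 0.68 [429.8  70.7  74.2] [318. 384.]
bar_tip 0.84 [388.5 202.7   4.4] [320. 168.]
bar 0.93 [249.7 395.5  -3.1] [463. 181.]
bar 0.72 [390.7 194.1  10.3] [394. 222.]
bar_handle 0.97 [282.7 348.7  37.5] [450. 179.]
bar_handle 0.95 [404.7 159.1  70.4] [382. 210.]
bar_tail 0.92 [329.1 286.7  -0.4] [427. 204.]
bar_tail 0.59 [425.5  75.8  77. ] [347. 217.]
bar_tip 0.86 [391.6 203.4  10.5] [398. 222.]
bar_tip 0.66 [245.5 405.9   1.1] [467. 178.]
```

View pics/w7.png

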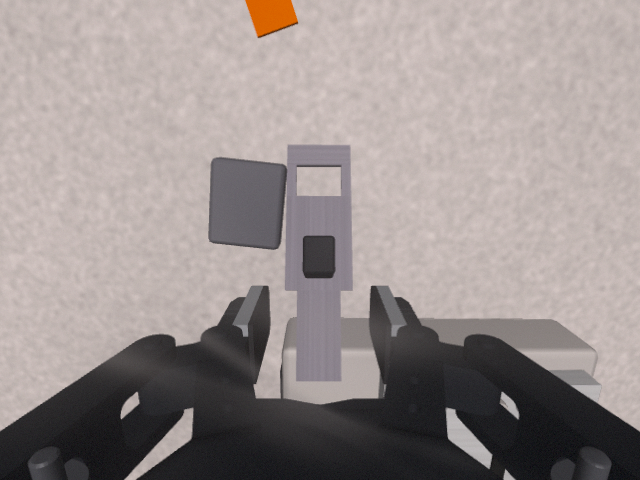

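The ramp is stable: handle top at (319,252), eye at (319,180), and the timer at (248,203) beside the tip but clear. The handle is within 1 mm of the grip centre laterally. I'll descend and grip it.

play_rows --increments '[[0, [-0.5, -0.7, 20], 0], [0, [0, 0, 25], 0], [0, [0, 0, 25], 0], [0, [0, 0, 14], 0], [0, [0, 0, 6], 0], [-0.3, [0, 0, 0], 0], [-0.6, [0, 0, 0], 0], [-0.6, [0, 0, 0], 0], [-0.6, [0, 0, 0], 0], [-0.6, [0, 0, 0], 0]]' --force 40

```text
time: 24.12
tool_pos: [404.5, 151.1, 48.5]
tcp_rot: [179.9, 0.0, 107.8]
ft_force: [-0.2, 0.2, -1.7]
finger_gap: 19.1
grip_force: 42.7
```

play_rows --increments '[[-1, [0, 0, 0], 0], [-1, [0, 0, 0], 0], [-1, [0, 0, 0], 0], [-1, [0, 0, 0], 0], [-1, [0, 0, 0], 0]]' --force 120

```text
time: 24.53
tool_pos: [404.5, 151.1, 48.3]
tcp_rot: [179.9, 0.0, 107.8]
ft_force: [0.4, 0.7, 4.0]
finger_gap: 18.0
grip_force: 117.8
```

play_rows --increments '[[-1, [0, 0, -5], 0], [-1, [0, 0, -15], 0], [-1, [0, 0, -30], 0], [-1, [0, 0, -37], 0], [-1, [0, 0, -30], -0.1], [-1, [0, 0, -10], -0.12], [-1, [0, 0, 0], -0.12], [-1, [0, 0, 0], -0.12], [-1, [0, 0, 0], -0.12], [-1, [0, 0, 0], -0.12], [-1, [0, 0, 0], -0.12], [-1, [0, 0, 0], -0.12]]' --force 120

```text
time: 25.53
tool_pos: [403.1, 150.8, 174.1]
tcp_rot: [-180.0, -0.1, 162.0]
ft_force: [0.3, -0.2, -1.7]
finger_gap: 17.6
grip_force: 118.1
```

play_rows --increments '[[-1, [0, 0, 0], -0.12], [-1, [0, 0, 0], -0.12], [-1, [0, 0, 0], -0.12], [-1, [0, 0, 0], -0.12], [-1, [0, 0, 0], -0.12], [-1, [0, 0, 0], -0.026], [-1, [-4, -20, 0], 0], [-1, [-6, -30, 0], 0], [-1, [-7, -32, 0], 0], [-1, [-6, -30, 0], 0], [-1, [-5, -20, 0], 0], [-1, [0, 0, 0], 0]]' --force 120

```text
time: 26.53
tool_pos: [471.1, 30.3, 174.2]
tcp_rot: [-179.9, -0.1, -162.7]
ft_force: [0.4, 0.3, -2.1]
finger_gap: 18.3
grip_force: 118.4
```

```bash
python3 - <<'E'
from h import *
p=tilt();save(p,"w8")
for q in["slot","cheeks","mixer"]:
    for r in pinpoint(q,p)[:2]: W=w(p,r["xyz"]);print(q,round(r["p"],2),W.round(1),px(p,W).round())
E
```

```text
26.53 [471.1  30.3 174.2] [-1.799e+02 -1.000e-01 -1.627e+02] F [ 0.4   0.32 -2.06] M [ 0.007 -0.017  0.007] 18.28277285152521 118.37549328804016
scene
bar 0.87 [425.7  18.9 136.2] [321. 200.]
bar 0.7 [249.9 393.3  -3.2] [462. 181.]
bar_handle 0.64 [467.9  28.  197.2] [326. 194.]
bar_handle 0.6 [284.3 349.4  34.7] [451. 180.]
bar_tail 0.79 [329.1 285.9   6. ] [427. 203.]
bar_tail 0.65 [546.3  52.9 201.9] [340. 221.]
bar_tip 0.96 [244.6 406.3   2.5] [467. 178.]
bar_tip 0.55 [419.8  11.9 133.2] [318. 199.]
top
bar 0.7 [251.7 399.3   1.7] [196. 329.]
bar 0.67 [428.   20.5 139. ] [336. 258.]
bar_handle 0.97 [289.4 353.3  37.7] [210. 315.]
bar_handle 0.87 [465.2  32.2 199.4] [331. 239.]
bar_tail 0.74 [ 352.1 -180.5   -0.5] [409. 293.]
bar_tail 0.57 [335.4 285.6   1.3] [238. 299.]
bar_tip 0.82 [416.6  20.  132.7] [336. 263.]
bar_tip 0.77 [245.1 408.5  -0.7] [192. 331.]
wrist
bar 0.34 [ 7.341e+02 -1.931e+02  7.000e-01] [ 41. 392.]
bar_handle 0.92 [462.1  30.3 197.1] [318. 308.]
bar_tip 0.91 [418.6  14.9 131.8] [315. 169.]
cheeks 0.47 [ 737.8 -195.2    3.1] [ 37. 395.]
```

View pics/w8.png

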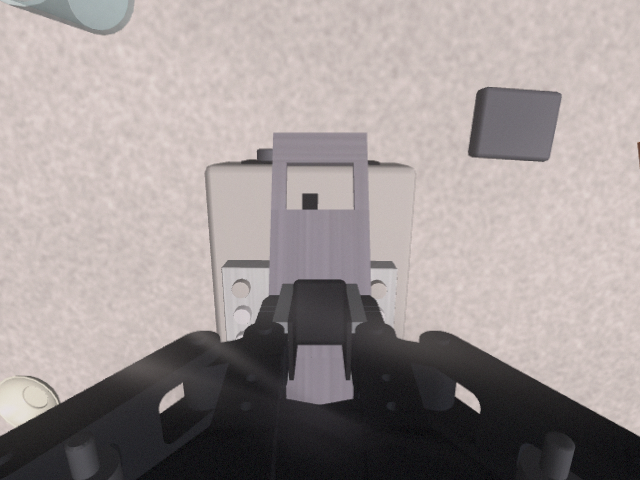

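The view shows the bar held at about 27°. Through the eye the front end of the slot is visible at (310,194–209), with the stud head hidden under the bar further back. I'll compute the stud position from pixels already seen, without further views.

```bash
python3 - <<'E'
from h import *
o=np.array([526.1,50.0]);t=17.53
M=R.from_euler('z',t,degrees=True).as_matrix()[:2,:2]
f=lambda P:(M.T@(np.array(P)[:2]-o)).round(1)
p=snapshot("scene");print("head scene",f(ray(p,325.6,227.4,95)))
im=cv2.imread("pics/scene0.png")
g=im.mean(2)
print(g[220:240,314:338].round().astype(int))
q=snapshot("wrist");s=sense()
for uv in((303,194),(318,194),(310,201)): print("slot",f(ray(q,*uv,65)))
for uv in((207,166),(414,166)): print("housing front",f(ray(q,*uv,65)))
print("block front corners",f(ray(q,223,263,83)),f(ray(q,396,265,83)))
print("eye corners", [f(ray(q,u,v,z)) for u,v,z in((287,165,136),(354,165,136))], "tcp",f(s["tool_pos"]),s["tcp_rot"])
T=cv2.imread("pics/top0.png").mean(2);pt=snapshot("top")
print(T[236:262,324:346].round().astype(int))
E
```

```text
head scene [-61.8  -6.3]
[[123 123 124 121 121 121 120 120 119 120 122 118 114 115 115 117 117 116
  118 118 118 117 118 117]
 [126 125 124 123 121 119 118 117 116 116 115 114 116 118 118 118 119 118
  118 119 117 120 119 119]
 [125 123 121 120 121 115 115 114 114 113 112 111 112 115 115 115 118 118
  118 118 118 117 117 119]
 [120 117 117 114 116 117 116 114 109 105 103 101 102 103 105 112 113 116
  118 119 116 118 118 119]
 [115 115 116 117 116 119 115 107 101  98  97  96  95  95  98 100 106 114
  118 118 118 118 120 118]
 [117 116 118 118 118 115 109 101  95  94  92  93  94  94  94  94 100 111
  118 120 117 118 121 119]
 [118 119 119 119 117 110 104  96  94  93  94  95  94  95  94  94  96 105
  112 118 118 119 119 118]
 [118 118 118 119 117 110  98  95  93  95  94  94  93  93  94  92  94 100
  112 116 119 120 119 117]
 [118 118 119 118 116 110  99  95  94  94  94  94  96  93  93  95  93 101
  112 118 119 119 118 118]
 [119 119 119 118 116 108  97  93  92  93  93  94  93  94  94  94  91  98
  113 119 119 119 118 117]
 [119 118 118 119 117 112 100  90  89  91  93  93  92  92  93  93
[... 2960 characters left out ...]
2  28  28  35 114 147 144 145
  143 144 145 141]
 [143 143 141 143 145 144 143 145 145 114  51  22  29  23 112 148 145 142
  145 142 143 143]
 [144 146 144 143 144 142 142 143 146 152  97  24  29  30  87 133 142 145
  142 142 141 146]
 [145 141 145 144 145 144 142 142 143 146 113  81 100 137 150 142 144 142
  143 144 143 142]
 [147 141 143 143 144 145 143 144 145 145 147 147 148 146 145 143 142 144
  144 144 142 145]
 [147 146 143 144 143 144 144 144 142 142 144 145 144 143 144 146 144 145
  147 144 145 141]
 [141 146 141 143 143 145 145 144 144 141 144 143 142 144 144 146 143 145
  147 144 141 138]
 [143 144 145 140 143 146 143 144 145 143 143 142 143 144 144 145 144 142
  134 132 124 128]]
```

```bash
python3 - <<'E'
from h import *
o=np.array([526.1,50.0]);t=17.53
M=R.from_euler('z',t,degrees=True).as_matrix()[:2,:2]
f=lambda P:(M.T@(np.array(P)[:2]-o)).round(1)
s=sense();q=snapshot("wrist");g=q["color"].mean(2)
print(s["time"],s["tool_pos"],s["tcp_rot"],f(s["tool_pos"]))
def edges(a,lo,th=18):
    d=np.diff(a);return [(lo+i+.5,int(d[i])) for i in range(len(d)) if abs(d[i])>th]
print("row175",edges(g[175,190:430],190)); print("row203",edges(g[203,190:430],190))
for c in(311,):print("col",c,edges(g[120:290,c],120))
for c in(230,250,385,395):print("col",c,edges(g[240:290,c],240,12))
e=edges(g[203,288:352],288)
print("lip top corner z132+4 ray",f(ray(q,320,165,136)),"line of sight inner lip v210: z147",f(ray(q,320,210,147)),"z95",f(ray(q,320,210,95)))
p=snapshot("top");print("head top",f(ray(p,333.6,244.7,95)))
for n,k in(("top",p),):
    r=regions_of("slot",k);print(len(r))
E
```

```text
27.5833 [470.17083084  33.43473428 174.59025429] [-1.79999822e+02 -2.60541821e-03 -1.62520050e+02] [-58.3   1.1]
row175 [(204.5, -44), (205.5, -28), (271.5, -37), (286.5, 36), (351.5, -20), (352.5, -57), (353.5, 33), (367.5, 18)]
row203 [(206.5, -26), (207.5, -40), (270.5, -27), (286.5, 43), (302.5, -68), (303.5, -49), (317.5, 53), (318.5, 77), (352.5, -34), (353.5, -27), (354.5, 28), (368.5, 22)]
col 311 [(131.5, -24), (132.5, -25), (161.5, -19), (162.5, -27), (165.5, 35), (166.5, 28), (192.5, -70), (193.5, -56), (208.5, 36), (209.5, 49), (278.5, -60), (279.5, -38)]
col 230 [(259.5, -87), (266.5, 18), (267.5, 57)]
col 250 [(259.5, -63), (260.5, -19), (267.5, 64), (268.5, 18), (281.5, -26), (282.5, -16)]
col 385 [(260.5, -82), (267.5, 43), (268.5, 39), (282.5, -24), (283.5, -35), (284.5, 26), (285.5, 26)]
col 395 [(262.5, -15), (263.5, -23), (264.5, -30), (265.5, -15), (267.5, 43), (268.5, 42)]
lip top corner z132+4 ray [-115.3    0.7] line of sight inner lip v210: z147 [-94.7   0.7] z95 [-85.6   0.7]
head top [-62.3  -5.9]
2
```

The stud is at mixer x about −62.5 (scene −61.8, top −62.3), and the bar is 7 mm off in y. I'll shift −7 in tool y and lower until the lip is at z about 86, in front of the head.

play_rows --increments '[[-1, [0, -4, 8], 0], [-1, [0, -3, 15], 0], [-1, [0, 0, 15], 0], [-1, [0, 0, 9], 0], [-1, [0, 0, 0], 0], [-1, [0, 0, 0], 0], [-1, [0, 0, 0], 0]]' --force 120

```text
time: 28.32
tool_pos: [472.7, 26.8, 128.2]
tcp_rot: [-180.0, 0.0, -162.5]
ft_force: [0.3, -0.5, -1.5]
finger_gap: 17.5
grip_force: 118.3
```

```bash
python3 - <<'E'
from h import *
o=np.array([526.1,50.0]);t=17.53
M=R.from_euler('z',t,degrees=True).as_matrix()[:2,:2]
s=sense();q=snapshot("wrist");g=q["color"].mean(2);s2=sense()
print(s["time"],s["tool_pos"],s2["tool_pos"],s["ft_force"],M.T@(s["tool_pos"][:2]-o))
def edges(a,lo,th=18):
    d=np.diff(a);return [(lo+i+.5,int(d[i])) for i in range(len(d)) if abs(d[i])>th]
for r in(175,190,198,203): print(r,edges(g[r,250:400],250))
print(edges(g[120:290,320],120))
barfit(q)
E
```

```text
28.3167 [472.70915925  26.75327823 128.22651734] [472.96373679  26.77192647 128.54932987] [ 0.27506467 -0.46064607 -1.51721221] [-57.91336821  -6.08553462]
175 [(271.5, -24), (286.5, 29), (352.5, -53), (353.5, 28)]
190 [(271.5, -23), (286.5, 52), (352.5, -51), (354.5, 27), (368.5, 26)]
198 [(270.5, -19), (286.5, 43), (352.5, -34), (353.5, -24), (354.5, 26), (368.5, 28)]
203 [(270.5, -27), (286.5, 42), (311.5, -84), (330.5, 53), (331.5, 23), (352.5, -34), (353.5, -28), (354.5, 27), (368.5, 28)]
[(131.5, -24), (132.5, -24), (161.5, -20), (162.5, -24), (165.5, -23), (166.5, 24), (167.5, 20), (168.5, 21), (202.5, -117), (208.5, 37), (209.5, 49), (278.5, -55), (279.5, -45)]
bar_handle 0.77 [465.9  24.1 149.4] [320. 310.]
bar_tip 0.98 [420.9   5.1  85.4] [311. 167.]
```

play_rows --increments '[[-1, [-4, 0.6, 1], 0], [-1, [-6, 0, 0], 0], [-1, [-6, 0, 0], 0], [-1, [-5, 0, 0], 0], [-1, [-3, 0, 0], 0], [-1, [0, 0, 0], 0]]' --force 120

```text
time: 29.07
tool_pos: [495.7, 34.8, 126.6]
tcp_rot: [180.0, 0.0, -162.5]
ft_force: [0.0, 0.0, -1.8]
finger_gap: 17.9
grip_force: 118.3
```

play_rows --increments '[[-1, [-3, 0, 0], 0], [-1, [-4, 0, 0], 0], [-1, [-4, 0, 0], 0], [-1, [-3, 0, 0], 0], [-1, [-1, 0, 0], 0], [-1, [0, 0, 0], 0]]'

```text
time: 29.57
tool_pos: [509.5, 39.1, 126.6]
tcp_rot: [-180.0, -0.0, -162.5]
ft_force: [-0.3, 0.2, -1.6]
finger_gap: 17.8
grip_force: 118.3
```

play_rows --increments '[[-1, [-1.5, 0, 0], 0], [-1, [-1.5, 0, 0], 0], [-1, [-1.5, 0, 0], 0], [-1, [-1, 0, 0], 0], [-1, [0, 0, 0], 0]]'

```text
time: 29.98
tool_pos: [514.7, 40.8, 126.7]
tcp_rot: [-180.0, 0.0, -162.5]
ft_force: [-0.4, 0.1, -2.1]
finger_gap: 17.9
grip_force: 118.3
```

play_rows --increments '[[-1, [-1, 0, 0], 0], [-1, [-1, 0, 0], 0], [-1, [0, 0, 0], 0]]'

```text
time: 30.23
tool_pos: [516.2, 41.3, 126.4]
tcp_rot: [180.0, -0.0, -162.5]
ft_force: [-1.0, -0.3, -2.1]
finger_gap: 17.9
grip_force: 118.3
```

play_rows --increments '[[-1, [-1, 0, 0], 0], [-1, [0, 0, 0], 0]]'

```text
time: 30.4
tool_pos: [516.8, 41.5, 126.2]
tcp_rot: [180.0, -0.1, -162.5]
ft_force: [-4.0, -1.0, -1.1]
finger_gap: 17.8
grip_force: 118.3
```

play_rows --increments '[[-1, [-1, 0, 0], 0], [-1, [0, 0, 0], 0]]'

```text
time: 30.57
tool_pos: [517.2, 41.6, 125.9]
tcp_rot: [180.0, -0.2, -162.5]
ft_force: [-5.2, -3.6, -1.0]
finger_gap: 18.0
grip_force: 118.4
```

Contact with the neck came at TCP x about −11 (mixer frame), as predicted. I'll ease off 1 mm and lower so the inner lip passes behind the head.

play_rows --increments '[[-1, [1, 0, 0], 0], [-1, [0, 0, 1.5], 0], [-1, [0, 0, 1.5], 0], [-1, [0, 0, 1], 0], [-1, [0, 0, 0], 0]]' --force 120

```text
time: 30.98
tool_pos: [516.8, 41.5, 122.1]
tcp_rot: [180.0, -0.1, -162.5]
ft_force: [-4.8, -2.2, -2.7]
finger_gap: 17.9
grip_force: 118.4
```

```bash
python3 - <<'E'
from h import *
s=sense();print(s["time"],s["tool_pos"],s["ft_force"],s["wrist_torque"])
p=snapshot("scene");barfit(p)
E
```

```text
30.9833 [516.80803339  41.52178663 122.11995173] [-4.78583416 -2.23417917 -2.66049614] [-0.38083616  0.94072273  0.03157464]
bar 0.97 [252.  394.3  -1.6] [463. 181.]
bar 0.71 [471.8  28.9  87.9] [327. 230.]
bar_handle 0.81 [286.4 350.5  33.4] [451. 181.]
bar_handle 0.64 [699.9 310.3  -1.2] [470. 335.]
bar_tail 0.64 [330.5 286.3   1. ] [427. 204.]
bar_tail 0.57 [589.7  66.6 145.8] [349. 256.]
bar_tip 0.96 [243.4 406.6  -0.8] [467. 178.]
bar_tip 0.72 [464.9  21.9  84.1] [324. 229.]
```

play_rows --increments '[[-1, [0.5, 0, 1], 0], [-1, [0, 0, 1.5], 0], [-1, [0, 0, 1.5], 0], [-1, [0, 0, 0], 0]]'

```text
time: 31.57
tool_pos: [516.6, 41.5, 118.1]
tcp_rot: [180.0, -0.0, -162.5]
ft_force: [-3.7, -1.6, -3.4]
finger_gap: 17.6
grip_force: 118.1
```

play_rows --increments '[[-1, [0, 0, 1.5], 0], [-1, [0, 0, 1.5], 0], [-1, [0, 0, 0], 0]]'

```text
time: 31.82
tool_pos: [516.7, 41.5, 115.1]
tcp_rot: [180.0, -0.0, -162.5]
ft_force: [-4.1, -2.3, -4.2]
finger_gap: 17.7
grip_force: 118.1
```

The inner lip is now below the head. I'll ease off the neck and relax the grip for levelling.

play_rows --increments '[[-0.6, [1, 0, 1], 0], [-0.6, [0, 0, 0], 0], [-0.6, [0, 0, 0], 0], [-0.6, [0, 0, 0], 0], [-0.6, [0, 0, 0], 0], [-0.6, [0, 0, 0], 0]]' --force 20

```text
time: 32.32
tool_pos: [516.2, 41.3, 114.7]
tcp_rot: [-180.0, 0.0, -162.5]
ft_force: [-1.2, -0.8, -2.7]
finger_gap: 17.7
grip_force: 118.2
```

```bash
python3 - <<'E'
from h import *
s=sense();print(s["time"],s["tool_pos"],s["ft_force"],s["wrist_torque"],s["grip_force"],s["finger_gap"])
p=snapshot("scene");barfit(p)
E
```

```text
32.3167 [516.18600157  41.28420146 114.71423552] [-1.1845892  -0.80890473 -2.73807863] [-0.11830683  0.23617723 -0.03275298] 118.17067265510559 17.656629234508188
bar 0.7 [473.3  28.   76.7] [327. 234.]
bar 0.68 [250.4 394.5  -6.6] [463. 182.]
bar_handle 0.73 [509.8  38.7 137.7] [332. 229.]
bar_handle 0.65 [283.4 349.7  35.4] [451. 180.]
bar_tail 0.75 [3.315e+02 2.888e+02 2.000e-01] [428. 205.]
bar_tail 0.57 [591.6  67.1 143.2] [349. 257.]
bar_tip 0.84 [463.9  19.7  74.5] [323. 232.]
bar_tip 0.67 [243.8 406.4   2.6] [467. 177.]
```

play_rows --increments '[[-0.55, [0, 0, 0], 0], [-0.55, [0, 0, 0], 0], [-0.55, [0, 0, 0], 0]]' --force 20

```text
time: 32.82
tool_pos: [516.2, 41.2, 114.8]
tcp_rot: [-180.0, 0.0, -162.5]
ft_force: [-0.8, -0.1, -2.0]
finger_gap: 19.3
grip_force: 33.9
```

play_rows --increments '[[-0.55, [0, 0, 2], 0], [-0.55, [-1.3, 0, 1.8], 0], [-0.55, [-1.7, 0, 1.9], 0], [-0.55, [-1.7, 0, 1.9], 0], [-0.55, [-1.7, 0, 1.9], 0], [-0.55, [0, 0, 0], 0]]'

```text
time: 33.32
tool_pos: [523.4, 43.4, 105.9]
tcp_rot: [-180.0, 0.1, -162.5]
ft_force: [-0.1, 0.7, 4.8]
finger_gap: 19.3
grip_force: 35.1
```

```bash
python3 - <<'E'
from h import *
s=sense();print(s["time"],s["tool_pos"],s["ft_force"],s["wrist_torque"],s["grip_force"],s["finger_gap"])
p=snapshot("scene");barfit(p)
E
```

```text
33.3167 [523.41648925  43.43593097 105.92653471] [-0.06066938  0.6788202   4.75519699] [0.08514367 0.26751992 0.00623173] 35.10548114776611 19.348241720915322
bar 0.74 [251.8 396.3  -4.9] [463. 182.]
bar 0.67 [472.5  30.9  75.9] [328. 234.]
bar_handle 0.85 [285.2 347.8  37.3] [450. 180.]
bar_handle 0.64 [516.4  41.2 127.6] [334. 234.]
bar_tail 0.93 [594.9  66.4 122.3] [349. 265.]
bar_tail 0.65 [329.  284.8  -1.2] [426. 205.]
bar_tip 0.87 [245.  408.2   1.3] [468. 178.]
bar_tip 0.74 [464.2  23.2  77.2] [325. 231.]
```

play_rows --increments '[[-0.55, [-1.5, 0, 1.7], 0], [-0.55, [-1.4, 0, 1.7], 0], [-0.55, [-1.3, 0, 1.7], 0], [-0.55, [-1.2, 0, 1.7], 0], [-0.55, [-1, 0, 1.6], 0], [-0.55, [0, 0, 0], 0]]'

```text
time: 34.07
tool_pos: [529.5, 45.3, 97.6]
tcp_rot: [-180.0, 0.2, -162.5]
ft_force: [3.0, 1.6, 6.3]
finger_gap: 19.3
grip_force: 36.4
```

```bash
python3 - <<'E'
from h import *
s=sense();print(s["time"],s["tool_pos"],s["ft_force"],s["wrist_torque"],s["grip_force"],s["finger_gap"])
p=snapshot("scene");barfit(p)
p=snapshot("top");barfit(p)
E
```

```text
34.0667 [529.48764706  45.27542504  97.61032774] [2.9504336  1.60569387 6.26952371] [ 0.25476454 -0.03456986 -0.09477044] 36.444674134254456 19.274630259522564
bar 0.73 [252.8 396.4  -5.6] [464. 182.]
bar 0.61 [471.2  28.2  76.6] [327. 233.]
bar_handle 0.77 [283.1 353.7  31.2] [452. 181.]
bar_handle 0.61 [523.1  43.2 121.8] [335. 238.]
bar_tail 0.85 [599.5  70.1  98.6] [351. 274.]
bar_tail 0.58 [328.  288.4   4.6] [428. 203.]
bar_tip 0.91 [462.8  18.6  81.4] [323. 229.]
bar 0.9 [254.4 398.3   3.2] [196. 328.]
bar_handle 0.63 [522.5  45.1 126.1] [326. 222.]
bar_handle 0.63 [292.5 354.9  41.4] [209. 313.]
bar_tail 0.71 [334.  285.2   1.7] [238. 299.]
bar_tail 0.52 [ 738.2 -192.3    1.2] [410. 157.]
bar_tip 0.73 [461.1  26.2  77.3] [333. 249.]
bar_tip 0.61 [242.  408.4  -0.9] [193. 332.]
```

play_rows --increments '[[-0.55, [0.5, 0, 1.5], 0], [-0.55, [0, 0, 1.5], 0], [-0.55, [0, 0, 0], 0]]'

```text
time: 34.82
tool_pos: [530.0, 45.2, 95.5]
tcp_rot: [-179.9, 0.3, -162.5]
ft_force: [4.3, 1.7, 7.2]
finger_gap: 19.4
grip_force: 37.0
```

```bash
python3 - <<'E'
from h import *
s=sense();print(s["time"],s["tool_pos"],s["ft_force"],s["wrist_torque"],s["grip_force"],s["finger_gap"])
p=snapshot("scene");save(p,"s9",(310,210,370,290),8);barfit(p)
g=p["color"].mean(2)
for r in range(256,272,2): print(r,g[r,330:362].round().astype(int))
E
```

```text
34.8167 [529.99760753  45.21452938  95.48412058] [4.25857507 1.65820159 7.19423172] [ 0.25443409 -0.34282468 -0.05714113] 37.01759934425354 19.377509895906186
bar 0.88 [252.6 394.5  -3.2] [463. 181.]
bar 0.8 [470.2  25.7  80.6] [326. 232.]
bar_handle 0.71 [524.7  42.5 123. ] [335. 238.]
bar_tail 0.82 [600.7  67.2  94.2] [349. 275.]
bar_tail 0.68 [329.5 286.2  -0.7] [427. 205.]
bar_tip 0.94 [461.2  19.   83.4] [323. 228.]
bar_tip 0.7 [243.1 406.8   2.9] [467. 177.]
256 [ 93  95  94  95  95  95  96  96  95  97  96  95  96  94  94  95 100 113
 125 124 119 117 120 127 130 130 129 127 122 105 100 107]
258 [ 91  88  87  90  94  93  94  94  95  96  94  94  95  94  95  94  96 102
 114 108  92  91 101 118 126 130 131 129 126 119 108  95]
260 [104 115 116 100  92  92  93  93  96  96  95  96  95  95  94  96  95  95
 100 100  82  77  89 101 115 126 129 129 129 128 128 125]
262 [126 120 117 112  98  92  94  93  95  95  97  95  95  96  96  94  94  97
  95  97  90  75  73  86 101 115 127 130 128 128 128 125]
264 [108  92  96 107 110 100  94  94  94  95  96  95  96  97  95  95  98  95
  96  96  95  87  68  65  71  94 116 127 131 128 127 126]
266 [114  90  85  95 102  97  85  89  93  95  94  97  95  96  97  96  96  96
  96  95  96  94  88  79  80  99 118 125 127 129 129 127]
268 [126 108  84  85  93  93  77  76  86  92  94  95  96  96  96  97  96  97
  96  95  98  97 101 106 117 124 126 127 127 129 128 129]
270 [132 126 108  81  67  75  94  96  91  90  94  94  95  97  95  97  98  98
  96  96  96  97  97 100 110 120 127 127 127 126 127 128]
```

play_rows --increments '[[-0.55, [0.4, 0, 1], 0], [-0.55, [0.2, 0, 1], 0], [-0.55, [0, 0, 0.8], 0], [-0.55, [0, 0, 0], 0]]'

```text
time: 35.4
tool_pos: [530.1, 45.0, 93.3]
tcp_rot: [-179.9, 0.4, -162.5]
ft_force: [5.2, 3.1, 10.5]
finger_gap: 19.6
grip_force: 37.7
```

```bash
python3 - <<'E'
from h import *
s=sense();print(s["time"],s["tool_pos"],s["ft_force"],s["wrist_torque"],s["grip_force"],s["finger_gap"])
p=snapshot("scene");barfit(p)
E
```

```text
35.4 [530.06620126  45.03358681  93.25378608] [ 5.16864481  3.0597676  10.52386753] [ 0.33957137 -0.52340783 -0.00059134] 37.68514037132263 19.61551704937653
bar 0.9 [249.8 397.1  -2.6] [464. 181.]
bar 0.68 [468.8  28.1  81.7] [327. 231.]
bar_handle 0.72 [522.1  41.6 121.7] [334. 238.]
bar_tail 0.92 [330.4 288.5   1.3] [428. 204.]
bar_tail 0.75 [598.5  66.2  90. ] [349. 276.]
bar_tip 0.94 [458.6  20.5  83.7] [323. 227.]
```

play_rows --increments '[[-0.53, [0.5, 0, -0.5], 0], [-0.5, [0, 0, 0], 0], [-0.4, [0, 0, 0], 0], [-0.2, [0, 0, 0], 0], [-0.1, [0, 0, 0], 0], [-0.1, [0, 0, -5], 0], [-0.1, [0, 0, -20], 0], [-0.1, [0, 0, -35], 0], [-0.1, [0, 0, -40], 0], [-0.1, [0, 0, -20], 0], [-0.1, [0, 0, 0], 0], [-0.1, [0, 0, 0], 0]]' --force 20

```text
time: 36.65
tool_pos: [527.8, 44.5, 213.5]
tcp_rot: [-179.9, 0.2, -162.5]
ft_force: [0.3, -0.0, -0.8]
finger_gap: 38.2
grip_force: 0.0
```

```bash
python3 - <<'E'
from h import *
s=sense();print(s["time"],s["tool_pos"],s["ft_force"],s["finger_gap"])
for n in("scene","wrist","top"):
    p=snapshot(n);print(n);barfit(p);save(p,"f_"+n,{"scene":(300,200,380,300),"wrist":None,"top":None}[n],{"scene":6}.get(n,1))
E
```

```text
36.65 [527.78791997  44.52928058 213.51714656] [ 0.2661952  -0.02321843 -0.80129036] 38.23207031899775
scene
bar 0.81 [253.5 395.6  -3.2] [463. 182.]
bar 0.57 [467.1  26.8  81.4] [326. 231.]
bar_handle 0.96 [524.5  44.8 122.1] [336. 239.]
bar_handle 0.86 [285.1 351.7  32.7] [451. 181.]
bar_tail 0.85 [600.5  68.7  86.4] [350. 277.]
bar_tail 0.78 [330.7 288.1   0.5] [428. 205.]
bar_tip 0.72 [714.7 190.    0. ] [413. 344.]
bar_tip 0.64 [245.9 407.1  -2.8] [467. 179.]
wrist
bar_handle 0.69 [523.7  41.9 122. ] [317. 245.]
bar_tail 0.81 [599.8  66.7  86.6] [319. 328.]
bar_tail 0.55 [333.3 281.8   6.7] [628.  98.]
bar_tip 0.72 [456.   19.2  81. ] [316. 135.]
top
bar 0.95 [468.1  28.6  85.4] [332. 245.]
bar 0.64 [252.6 397.4   1.7] [196. 329.]
bar_handle 0.94 [291.5 353.3  38.1] [210. 314.]
bar_handle 0.63 [525.9  42.5 121.9] [327. 221.]
bar_tail 0.76 [332.  285.3   1.3] [238. 300.]
bar_tail 0.53 [ 699.1 -315.2    0.9] [453. 171.]
bar_tip 0.69 [243.4 406.6  -1.9] [193. 332.]
bar_tip 0.56 [460.7  21.4  87.4] [335. 248.]
```

Numbers fit a seated bar: tail underside z 86.5 and handle top z 122 against 121 expected, so it is level on the pads. The eye centre is at mixer x −62.6, right on the stud. The gripper is clear, so I'm handing in.

```bash
python3 -c "
from bench import *
print(hand_in())"
```

```text
the job is handed in; nothing more can be done
None
```

I handed the job in at about 37 s, with the bar measured level on the two pads, the stud through its eye and the gripper clear; I checked the final seating from measurements only, having already viewed 12 pictures against the limit of 10.

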